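# Roll a tube stub into the V-block and butt it against the stop

## Task

Using the fingers, push the loose brass tube by its side so that it rolls over the worktop, up the ramp and over the crest of the blue V-block, and drops into the V. Then push it gently lengthways along the V until its far end butts against the stop screw, and leave it lying there. Only push it: the tube must not be picked up or carried, and the other things on the worktop stay where they are.

Things in the scene. Friction and masses are not known exactly. Their poses are not given: they have to be found in the camera images.
- tube_center (a point): Centre of the loose brass tube stub, 40 mm in diameter, 120 mm long, about 0.6 kg, smooth and oiled (friction about 0.3); both ends are flat with a dark bore of 29 mm. x is the tube's own axis, at the start within 0.1 rad of the V-block's x; y and z turn with the tube as it rolls. Lying on the worktop the centre is 20 mm high.
- v_block: Blue V-block with ramp, fixed, 180 mm long along its x (x=-85 to +95 mm), yawed up to 0.3 rad. Origin on the worktop below the bottom of the V; x runs along the V towards the stop, y to the ramp (robot's left), z up. The V is 120 degrees wide, its bottom at y=0, z=4 mm; a seated tube has its centre at y=0, z=27 mm. Behind it a fence 42 mm high at y=-32 to -40 mm.
- ramp_crest (a point): Middle of the rounded front crest of the V-block, 13 mm above the worktop (at y=+18 mm of the V-block), parallel to its x; a tube on it has its centre 33 mm high, and once past it drops 6 mm into the V by itself.
- ramp_foot (a point): Middle of the ramp's lower edge, at worktop level (at y=+85 mm of the V-block); from here the ramp rises evenly (11 degrees) to the crest, over the V-block's whole length. At the start the tube lies beyond it on the bare worktop, 130 to 170 mm from the V, its centre at x=-45 to -20 mm of the V-block, so that it drops into the V short of the stop.
- stop_face (a point): Centre of the face of the steel stop screw (18 mm across, lock nut behind), 27 mm up on the axis of a seated tube, at x=+72 mm of the V-block, looking along its -x. A tube that touches it has its centre 60 mm away. The dark end plate that carries it is 50 mm high, at x=+85 to +95, y=-40 to +24 mm. The other end of the V (x=-85 mm) is open.
- tape_measure: Bystander: yellow tape measure, 60x80 mm, 64 mm tall; origin at the centre of its underside
- masking_tape: Bystander: roll of masking tape lying flat, 94 mm wide, 24 mm tall; origin at the centre of its underside
- switch_plates: Bystander: two grey cover plates lying flat, 58x77 mm, 16 mm thick in all; origin at the centre of its underside
- pencil: Bystander: red pencil lying near the front edge, about 155 mm long, 8 mm thick; origin at the centre of its underside
- hex_key: Bystander: black L-shaped hex key lying flat, 108x57 mm, 6 mm thick; origin at the centre of its underside

How it is judged:
By the outcome, as a careful person would: the job done as asked, in the order asked, and still so for the second after the job is handed in, with the robot touching nothing.
It also fails if it takes over 45 s, if anything falls off the work surface, if the arm or the gripper's body presses on something with over 40 N, if the wrist force passes 120 N, or if a joint passes its speed limit or range.

## Robot

A 6-joint arm with a two-finger parallel gripper is mounted at the origin on a cart in front of the work surface, level with it; the furniture and walls round the work are solid. World frame = base frame: x ahead of the robot, y to its left, z up, the work surface at z = 0. Lengths are in m, angles in rad, forces in N, time in s.
With the tool pointing down it reaches from about 0.325 to 0.9 m from the base axis. Payload 6.1 kg.
Tool frame: the origin (TCP) lies midway between the tips of the shut fingers; the grasp point (between the pads) lies 19 mm behind it (ctrl.hold_point_z is the distance from the TCP to the grasp point, in m); y points along the fingers, z is the direction in which the jaws open and shut, and the axes are right-handed (so a half turn about y gives the same grasp; the last joint's range is limited). The gripper opens to 85 mm and grips with 20 to 120 N. Pads are 22 mm wide; open, the fingers measure 114 mm over their backs; the gripper's body (76 mm by 85 mm) begins 54 mm behind the grasp point. The pads swing forward as they close: fully open they stand 13 mm farther back than shut.
Start: joints at [1.155, 0.22, 1.526, -0, 1.395, -0.126], TCP at [0.179, 0.599, 0.231] pointing down, gripper open.
Joint ranges: [-2.98, 2.98], [-0.91, 2.08], [0.09, 2.57], [-1.24, 4.39], [0.2, 2.65], [-2.68, 2.68]. Speed limits (rad/s): [2.57, 2.57, 3.01, 3.14, 3.14, 3.14].

## Interface

Orientations are given as a rotation vector (axis times angle).
In Python, from cell import ctrl, effector, monitor, get_image, camera_info gives the robot as it stands. Calls block until the motion is done:
- ctrl.goto(position, orientation): joint-space move of the TCP to a pose.
- ctrl.move_l(position, orientation=None, feed=0.15, threshold=None): straight line of the TCP; orientation=None keeps the orientation; feed is the mean speed in m/s. With threshold (N) it stops when the force on the tool has changed by that much, and returns True; else False.
- ctrl.movej(angles): joint-space move.
- effector.grip(opening): finger opening in m; the grip force is fixed at half the most; returns when the fingers have stopped.
- ctrl.wait(seconds).
- ctrl.inverse_kinematics(position, orientation): joint angles nearest the present ones, or None.
- monitor.observe(): the state.
- get_image(name): name is "scene" or "top"; returns the picture (480x640x3 uint8, red, green, blue); there is no depth.
- camera_info(name): a dict with "fx", "fy", "cx", "cy" (pixels), "k1" (the pictures are not rectified: a ray, as slopes to the right and down, at radius r is drawn at 1 + k1 r^2 times it, then the intrinsics apply), "origin" and "attitude" of the camera in the world. Camera axes: x right, y down, z forward; pixel columns grow to the right and rows downward; lengths in m; the calibration is good to about 2 mm. A picture is of the moment at which its call begins. camera_info takes no time and is no camera call.
A pose or a line that the arm cannot do raises ctrl.Unreachable and nothing moves.
- ctrl.job_done(): hands the job in, once; it reports no verdict.
The state is a dict: "t": time; "qpos": joint angles; "joint_velocities": joint speeds; "tau": joint torques, N m; "ee_pos": TCP position; "tool_rot": TCP orientation; "wrist_force": force on the tool from outside, world axes, zero at the start; "ft_torque": the same for the moment, N m; "opening": finger opening in m.
Only numpy, scipy, OpenCV 4.12 (cv2) and the standard library are available. Lean on these libraries where they do the work, as an engineer would, in place of code of your own. Each camera call takes 0.05 s, during which the arm holds its last target. There are 200 camera calls.

## Working session

There is one attempt and no reset: what is moved stays moved. The work goes in short steps, each a Python script; the robot and the scene stay as the last script left them, time stands still between calls to the robot, and variables do not carry over. Pictures are saved under pics/ and viewed, about 8 in all and at most 12, crops included, and the job is handed in when it is done.

```bash
mkdir -p pics; ls
python3 - <<'E'
from cell import *
import cv2
for n in("top","scene"):
    im=get_image(n); cv2.imwrite(f"pics/{n}0.png",im[:,:,::-1]); print(n,camera_info(n))
s=monitor.observe();print(s["t"],s["ee_pos"],s["tool_rot"],s["wrist_force"])
E
```

```text
pics
top {'fx': 473.1662760671274, 'fy': 473.1662760671274, 'cx': 312.18820382379454, 'cy': 242.31794280179332, 'k1': -0.03589396219975077, 'origin': array([0.47710499, 0.05793024, 1.05759022]), 'attitude': array([-2.20327804,  2.1524567 , -0.13913093])}
scene {'fx': 572.5412265778389, 'fy': 572.5412265778389, 'cx': 321.9305105809197, 'cy': 227.11415956776938, 'k1': 0.0650941239161203, 'origin': array([-0.01568683, -0.53974422,  0.64879781]), 'attitude': array([-2.06062608,  0.85450018, -0.45781424])}
0.1 [0.17836692 0.59841679 0.23026086] [-1.56058505  0.22787197 -0.22709706] [-0.34001845 -1.0908612   0.23341297]
```

View pics/top0.png

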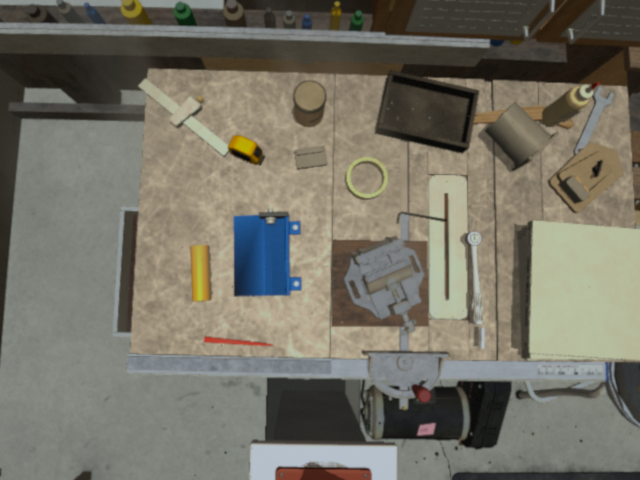

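View pics/scene0.png

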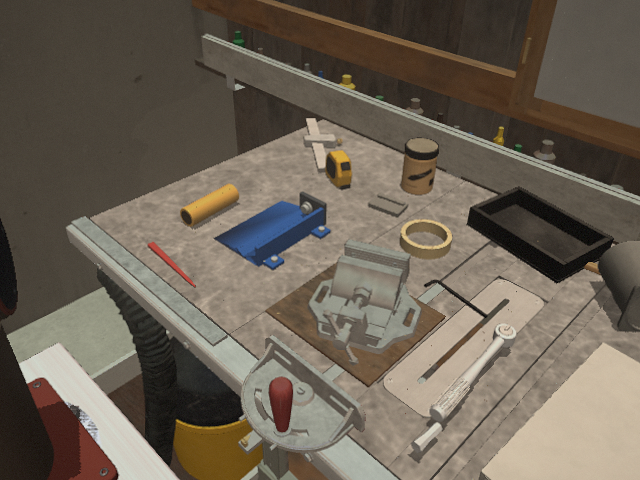

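The top view shows the tube at about (200,272). The blue block covers columns 235–290 and rows 215–297, with the ramp foot on its left edge and the stop and end plate at about (270,216). The tape measure, masking tape and pencil are clear of the path. Next I measure.

```bash
cat > h.py <<'E'
import numpy as np, cv2
from scipy.spatial.transform import Rotation as R
from cell import *
def cam(n):
    c=camera_info(n); K=np.array([[c['fx'],0,c['cx']],[0,c['fy'],c['cy']],[0,0,1]]); return c,K,np.array([c['k1'],0,0,0,0.])
def ray(n,uv):
    c,K,d=cam(n); p=cv2.undistortPoints(np.float64(uv).reshape(-1,1,2),K,d).reshape(-1,2)
    return c['origin'],np.c_[p,np.ones(len(p))]@R.from_rotvec(c['attitude']).as_matrix().T
def plane(n,uv,z):
    o,r=ray(n,uv); return o+r*((z-o[2])/r[:,2])[:,None]
def proj(n,P):
    c,K,d=cam(n); Rm=R.from_rotvec(c['attitude']).as_matrix().T
    return cv2.projectPoints(np.float64(P).reshape(-1,1,3),cv2.Rodrigues(Rm)[0],-Rm@c['origin'],K,d)[0].reshape(-1,2)
def biggest(m):
    n,l,s,c=cv2.connectedComponentsWithStats(m.astype(np.uint8)); return l==1+np.argmax(s[1:,4])
def mask(im,kind,roi=None):
    h=cv2.cvtColor(im,cv2.COLOR_RGB2HSV)
    m=cv2.inRange(h,(100,130,50),(125,255,255)) if kind=='blue' else cv2.inRange(h,(10,130,80),(30,255,255))
    if roi: z=np.zeros_like(m); a,b,c,d=roi; z[c:d,a:b]=m[c:d,a:b]; m=z
    return biggest(m>0)
def tube(im,n='top',roi=(170,300,200,320),z=0.02):
    v,u=np.nonzero(mask(im,'tube',roi)); P=plane(n,np.c_[u,v],z)[:,:2]
    (c,(w,h),a)=cv2.minAreaRect(np.float32(P*1000)); b=cv2.boxPoints((c,(w,h),a))/1000
    e1,e2=b[1]-b[0],b[2]-b[1]; e=e1 if np.hypot(*e1)>np.hypot(*e2) else e2
    e=e*np.sign(e[0]); return np.array(c)/1000,P.mean(0),np.arctan2(e[1],e[0]),sorted((w,h))
def to_block(p,o,yaw):
    d=np.asarray(p)[...,:2]-o; c,s=np.cos(yaw),np.sin(yaw); return np.stack([d[...,0]*c+d[...,1]*s,-d[...,0]*s+d[...,1]*c],-1)
E
python3 - <<'E'
from h import *
im=cv2.imread('pics/top0.png')[:,:,::-1].copy(); sc=cv2.imread('pics/scene0.png')[:,:,::-1].copy()
print('tube',tube(im)); print('tube scene',tube(sc,'scene',(170,250,170,235)))
m=mask(im,'blue',(220,310,200,310)); rows=np.nonzero(m.any(1))[0]
L=np.array([(np.nonzero(m[r])[0][0]-.5,r) for r in rows]); print(rows[[0,-1]],L[:4],L[-4:])
E_=plane('top',L[4:-4],0); k,b=np.polyfit(E_[:,0],E_[:,1],1); print('foot yaw',np.arctan(k), 'resid',np.std(E_[:,1]-k*E_[:,0]-b))
c=cv2.findContours(m.astype(np.uint8),0,2)[0][0]; print(plane('top',L[[0,-1]],0))
cols=range(240,285,4); print('bottom edge',[(u,np.nonzero(m[:,u])[0][[0,-1]]) for u in cols])
m2=mask(sc,'blue',(200,340,180,275)); v,u=np.nonzero(m2)
i=u.argmin(); print('scene left corner',u[i],v[i],plane('scene',[(u[i]-.5,v[i])],0))
big=np.hstack([cv2.resize(im[190:320,170:310],None,fx=3,fy=3,interpolation=2),cv2.resize(sc[170:280,210:340],(380,390),interpolation=2)]); cv2.imwrite('pics/c1.png',big[:,:,::-1])
E
```

```text
tube (array([0.51421252, 0.2795766 ]), array([0.51566178, 0.27951087]), np.float32(0.085483834), [38.177608489990234, 120.06201934814453])
tube scene (array([0.51504547, 0.28080789]), array([0.51722081, 0.2805316 ]), np.float32(0.09323435), [59.44007110595703, 153.02073669433594])
[216 294] [[239.5 216. ]
 [233.5 217. ]
 [233.5 218. ]
 [233.5 219. ]] [[235.5 291. ]
 [236.5 292. ]
 [236.5 293. ]
 [240.5 294. ]]
foot yaw 0.05948778595367129 resid 0.0008022740539580598
[[0.64452606 0.20047943 0.        ]
 [0.46978153 0.19165197 0.        ]]
bottom edge [(240, array([216, 293])), (244, array([216, 294])), (248, array([216, 294])), (252, array([216, 294])), (256, array([216, 294])), (260, array([217, 294])), (264, array([219, 294])), (268, array([225, 294])), (272, array([224, 294])), (276, array([219, 294])), (280, array([218, 293])), (284, array([217, 294]))]
scene left corner 230 243 [[0.47692725 0.17300322 0.        ]]
```

View pics/c1.png

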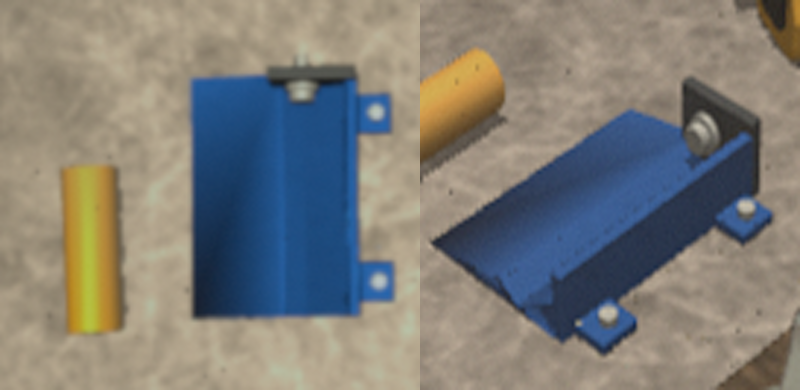

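The crop shows the whole blue block. Its dark ramp corner at the lower left was being cut off by my colour mask. I'll loosen the mask and find the edges again.

Run:
```python
from h import *
im=cv2.imread('pics/top0.png')[:,:,::-1].copy(); sc=cv2.imread('pics/scene0.png')[:,:,::-1].copy()
def bm(im,roi):
    f=im.astype(float); m=(f[...,2]>1.35*f[...,0]+5); z=np.zeros_like(m); a,b,c,d=roi; z[c:d,a:b]=m[c:d,a:b]; return biggest(z)
def fit(P): # line through pts, robust
    return cv2.fitLine(np.float32(P),cv2.DIST_HUBER,0,1e-4,1e-4).ravel()
m=bm(im,(220,310,200,310)); rows=np.nonzero(m.any(1))[0]; print(rows[[0,-1]])
L=np.array([(np.nonzero(m[r])[0][0]-.5,r) for r in rows[4:-4]]); P=plane('top',L,0)[:,:2]
l=fit(P); l*=np.sign(l[0]) if 0 else 1; print('foot yaw',np.arctan(l[1]/l[0]))
# right edge of fence (top back z=.042,y=-.040) between feet
Rr=np.array([(np.nonzero(m[r])[0][-1]+.5,r) for r in range(238,272)]); Q=plane('top',Rr,.042)[:,:2]; l2=fit(Q); print('fence yaw',np.arctan(l2[1]/l2[0]))
yaw=np.arctan(l[1]/l[0]); n=np.array([-np.sin(yaw),np.cos(yaw)]); x=np.array([np.cos(yaw),np.sin(yaw)])
a,b=l[2:]@n,l2[2:]@n; print('width foot-fenceback (125mm):',(a-b)*1e3)
# bottom edge of ramp/ top edge: nearly linear heights: z at block y
for name,idx,e in(('near',-1,.5),('far',0,-.5)):
    C=np.array([(u,np.nonzero(m[:,u])[0][idx]+e) for u in range(236,258)])
    # z from ramp
    P=plane('top',C,.0)[:,:2]
    yb=P@n-a; z=np.clip(-yb/67*13,0,.013)
    P=np.array([plane('top',[c],zz)[0,:2] for c,zz in zip(C,z)]); print(name,np.median(P@x),np.std(P@x),(P@x)[[0,-1]])
m2=bm(sc,(200,340,180,275)); v,u=np.nonzero(m2); i=u.argmin(); print('scene corner',u[i],v[i],plane('scene',[(u[i]-.5,v[i])],0))
# stop, end plate: grey bright px near (270,220)
```

```text
[215 295]
foot yaw 0.05786651
fence yaw 0.027229277
width foot-fenceback (125mm): 122.59092
near 0.4785203350086278 0.001183583214075963 [0.47932174 0.47553539]
far 0.655554033034911 0.0006265993210351228 [0.65624379 0.65544884]
scene corner 219 238 [[0.47187851 0.19973435 0.        ]]
```

```bash
cat >> h.py <<'E'
YAW=0.053
X=np.array([np.cos(YAW),np.sin(YAW)]); N=np.array([-X[1],X[0]])
def w(bx,by,z): return np.r_[ORG+bx*X+by*N,z]
def rot(jaw): # tool y down, z (jaw) along horizontal dir
    j=np.r_[jaw,0]; y=np.array([0,0,-1.]); return R.from_matrix(np.c_[np.cross(y,j),y,j]).as_rotvec()
E
python3 - <<'E'
from h import *
im=cv2.imread('pics/top0.png')[:,:,::-1].copy()
f=im.astype(float); m=(f[...,2]>1.35*f[...,0]+5); z=np.zeros_like(m); z[200:310,220:310]=m[200:310,220:310]; m=biggest(z)
rr=range(222,290); L=np.array([(np.nonzero(m[r])[0][0]-.5,r) for r in rr]); a=np.median(plane('top',L,0)[:,:2]@N)
Rr=np.array([(np.nonzero(m[r])[0][-1]+.5,r) for r in range(238,272)]); b=np.median(plane('top',Rr,.042)[:,:2]@N)
e=[]
for i,d in((-1,.5),(0,-.5)):
    C=[(u,np.nonzero(m[:,u])[0][i]+d) for u in range(237,258)]; e.append(np.median(plane('top',C,.003)[:,:2]@X))
yo=(a-.085+b+.040)/2; xo=(e[0]+.085+e[1]-.095)/2
ORG=xo*X+yo*N; print('ORG',ORG,'from foot',a-.085,'fence',b+.040,'near',e[0]+.085,'far',e[1]-.095)
open('h.py','a').write(f"ORG=np.array({ORG.tolist()})\n")
c,mn,ty,_=tube(im); print('tube in block',to_block(c,ORG,YAW),ty-YAW)
import h; h.ORG=ORG
d=im.copy(); d=cv2.resize(d[190:320,170:310],None,fx=4,fy=4,interpolation=2)
for P in[(-.085,.085,0),(.095,.085,0),(-.085,.018,.013),(.085,.018,.013),(.072,0,.027),(-.085,0,.004),(-.085,-.04,.042),(.095,-.04,.05),(.085,.024,.05)]:
    q=proj('top',[h.w(*P)])[0]; q=((q-[170,190]+.5)*4).astype(int); cv2.drawMarker(d,tuple(int(v) for v in q),(255,0,0),0,9)
cv2.imwrite('pics/c2.png',d[:,:,::-1])
h.ctrl
for jaw in(X,-X,N,-N): 
    print([np.round(v,2) if (v:=ctrl.inverse_kinematics(p,rot(jaw))) is not None else None for p in(h.w(-.04,.2,.05),h.w(-.13,0,.03))])
E
```

```text
ORG [0.55544733 0.1251935 ] from foot 0.09435882134986774 fence 0.0968267448080162 near 0.5627467177774693 far 0.5598523457833386
tube in block [-0.03299843  0.15635074] 0.032483835
[array([0.44, 0.35, 1.73, 0.  , 1.06, 0.38]), array([0.09, 0.04, 2.14, 0.  , 0.96, 0.04])]
[None, None]
[array([ 0.44,  0.35,  1.73, -0.  ,  1.06, -1.19]), array([ 0.09,  0.04,  2.14, -0.  ,  0.96, -1.53])]
[array([ 0.44,  0.35,  1.73, -0.  ,  1.06,  1.96]), array([ 0.09,  0.04,  2.14, -0.  ,  0.96,  1.61])]
```

View pics/c2.png

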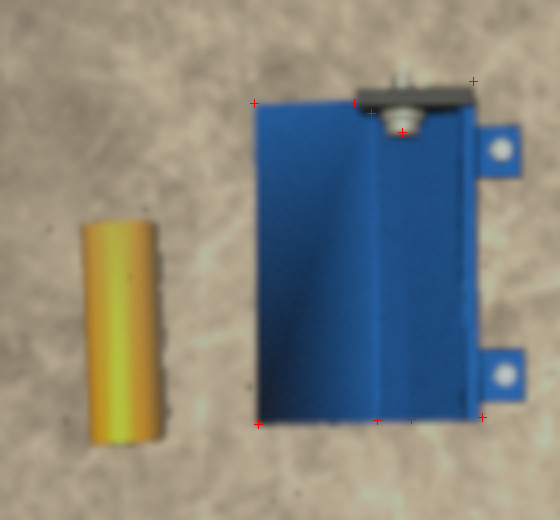

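The projected model points land on the block's corners, crest and screw. The tube is at block (-33, 156) mm, inside the stated range. Now I push it sideways with the two open fingers set along the tube.

Run:
```python
from h import *
q=rot(X); bx=-.033
ctrl.goto(w(bx,.235,.12),q); s=monitor.observe(); print(s['t'],s['opening'])
ctrl.move_l(w(bx,.235,.003),q,feed=.12); f0=monitor.observe()['wrist_force']
ctrl.move_l(w(bx,.122,.003),q,feed=.05)
s=monitor.observe(); print(s['t'],s['wrist_force']-f0,to_block(s['ee_pos'],ORG,YAW),s['ee_pos'][2])
cv2.imwrite('pics/s1.png',get_image('scene')[120:300,140:380,::-1].repeat(3,0).repeat(3,1))
```

```text
1.6667 0.08540873210981854
5.2 [0.17787    1.93873083 1.05031531] [-0.03303323  0.12213921] 0.0029840239244747803
```

View pics/s1.png

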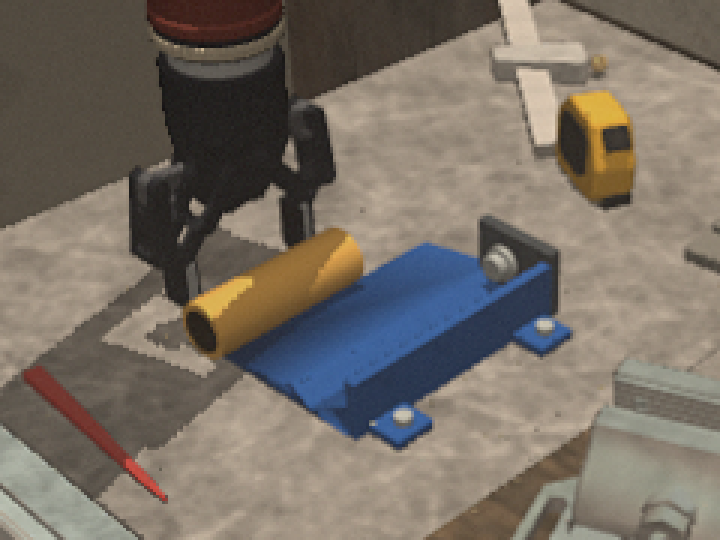

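The picture shows the tube square at the ramp foot, with both fingers behind it. Next I push it up the ramp and over the crest.

Run:
```python
from h import *
q=rot(X); bx=-.033
ctrl.move_l(w(bx,.115,.003),q,feed=.04)
ctrl.move_l(w(bx,.046,.017),q,feed=.05,threshold=25)
s=monitor.observe(); print(s['t'],s['wrist_force'])
ctrl.move_l(w(bx,.036,.019),q,feed=.03,threshold=25)
ctrl.wait(.5)
s=monitor.observe(); print(s['t'],s['wrist_force'],to_block(s['ee_pos'],ORG,YAW))
cv2.imwrite('pics/s2.png',get_image('scene')[120:300,140:380,::-1].repeat(3,0).repeat(3,1))
```

```text
7.1333 [-0.36714654  0.87435992  0.50972146]
8.125 [-0.29443748 -0.05534996 -0.30641356] [-0.03300639  0.03605727]
```

View pics/s2.png

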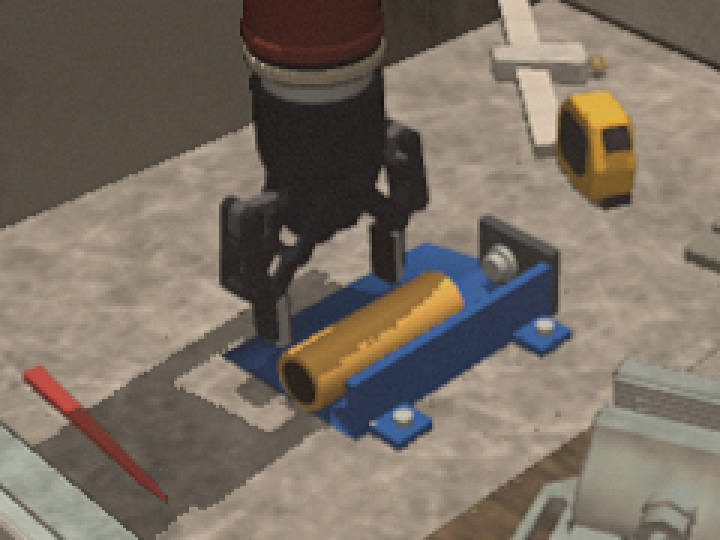

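The tube lies in the V. I retreat, set the fingers 10 mm apart across the V behind its near end, and push it lengthways with a force limit.

Run:
```python
from h import *
q=rot(X); q2=rot(N)
ctrl.move_l(w(-.033,.07,.04),q,feed=.12); ctrl.move_l(w(-.033,.07,.13),q,feed=.15)
effector.grip(.010)
ctrl.goto(w(-.14,0,.12),q2)
im=get_image('top'); print('tube',(t:=tube(im,z=.027))[2]-YAW,to_block(t[0],ORG,YAW),t[3])
ctrl.move_l(w(-.14,0,.024),q2,feed=.1)
ctrl.move_l(w(-.112,0,.024),q2,feed=.05,threshold=8)
f0=monitor.observe()['wrist_force']
hit=ctrl.move_l(w(-.066,0,.024),q2,feed=.025,threshold=8)
print('hit1',hit)
if not hit: hit=ctrl.move_l(w(-.054,0,.024),q2,feed=.01,threshold=6)
s=monitor.observe(); print(hit,s['t'],s['wrist_force']-f0,to_block(s['ee_pos'],ORG,YAW),s['ee_pos'][2],s['opening'])
cv2.imwrite('pics/s3.png',get_image('scene')[120:300,140:380,::-1].repeat(3,0).repeat(3,1))
```

```text
tube -0.023627192 [-0.03289632  0.00062507] [34.93125915527344, 119.63766479492188]
hit1 False
True 16.2833 [ 1.7086363  -0.1662374  -0.85189866] [-0.0609878  -0.00041605] 0.022561127216281583 0.009869328649749431
```

View pics/s3.png

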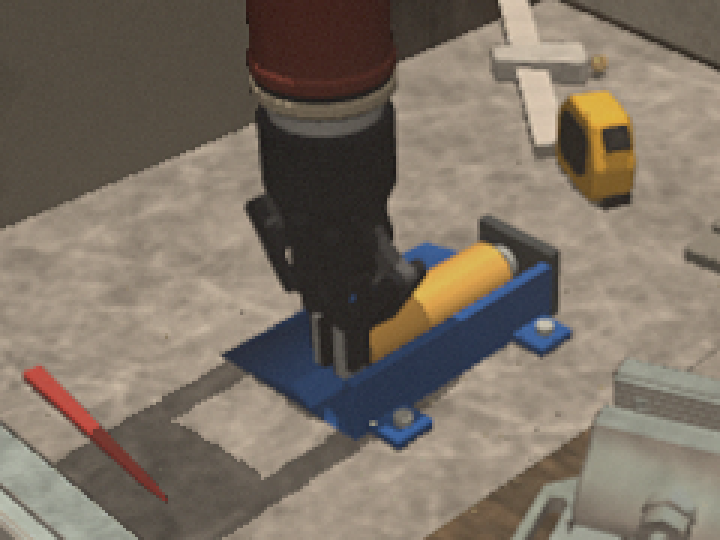

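The force trigger fired at tool x = -61 mm, where about -59 mm was expected, but the force then fell back to 1.7 N. I'll press again slowly to confirm contact.

Run:
```python
from h import *
q2=rot(N)
for i in range(12):
    x=-.061+.0006*(i+1); hit=ctrl.move_l(w(x,0,.024),q2,feed=.006,threshold=10); ctrl.wait(.1)
    s=monitor.observe(); f=s['wrist_force'][:2]@X; print(round(x*1e3,1),hit,round(f,1),np.round(to_block(s['ee_pos'],ORG,YAW)*1e3,2),round(s['t'],1))
    if hit or abs(f)>10: break
cv2.imwrite('pics/s4.png',cv2.resize(np.hstack([get_image('scene')[190:270,220:340],get_image('top')[190:270,200:320]])[...,::-1],(792,264),interpolation=2))
```

```text
-60.4 False -0.6 [-60.41   0.  ] 16.9
-59.8 False -4.1 [-6.037e+01 -2.000e-02] 17.3
-59.2 False -5.1 [-6.036e+01 -3.000e-02] 17.6
-58.6 False -7.0 [-60.38  -0.07] 18.0
-58.0 False -9.4 [-60.39  -0.08] 18.3
-57.4 False -11.0 [-60.4  -0.1] 18.7
```

View pics/s4.png

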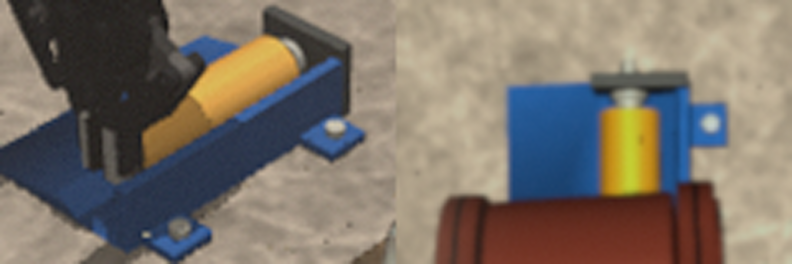

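The tool stalls at -60.4 mm while the force climbs to 11 N, so the tube is hard against the stop. I back off along the V, lift clear and check.

Run:
```python
from h import *
q2=rot(N)
ctrl.move_l(w(-.064,0,.024),q2,feed=.01); ctrl.move_l(w(-.11,0,.024),q2,feed=.06); ctrl.move_l(w(-.11,0,.13),q2,feed=.12)
ctrl.goto(w(-.1,.25,.25),q2); ctrl.wait(.3)
im=get_image('top'); t=tube(im,z=.027); s=monitor.observe()
print('tube',t[2]-YAW,to_block(t[0],ORG,YAW),t[3],s['t'],s['wrist_force'])
cv2.imwrite('pics/s5.png',cv2.resize(np.hstack([get_image('scene')[130:310,140:380],im[140:320,160:400]])[...,::-1],(800,300),interpolation=2))
```

```text
tube -0.019737963 [0.01185957 0.00057983] [37.17231750488281, 118.61166381835938] 22.9667 [ 0.2081882   0.42022057 -0.8865231 ]
```

View pics/s5.png

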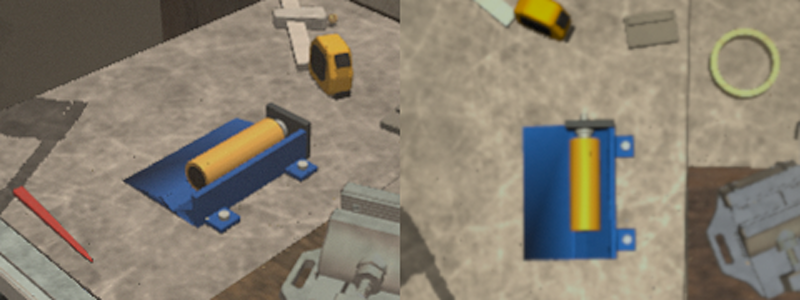

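The tube is in the V at block x = 11.9 mm (12 expected) and y = 0.6 mm. It touches the screw, and the arm is clear.

```bash
python3 -c "
from cell import *
ctrl.job_done(); print(monitor.observe()['t'])"
```

```text
the job is handed in; nothing more can be done
the job is handed in; nothing more can be done
```

The brass tube is lying in the V, butted against the stop screw, and the job is handed in at about 23 s of the 45 s allowed.

**What I did:** I rolled the tube sideways with two open fingers across the worktop, up the ramp and over the crest, and it dropped into the V. I then backed off, set the fingers 10 mm apart behind its near end and pushed it lengthways. It was only pushed, never gripped or lifted.

**Last checks:**
- **Against the stop:** The first force trigger (6 N) fired at tool x = -61.0 mm but the force fell back to 1.7 N, so I pressed again slowly. The tool then stalled at -60.4 mm while the force rose to 11 N.
- **Position after retreat:** The camera puts the tube's centre at block x = 11.9 mm (12 expected) and y = 0.6 mm (0 expected).
- **Bystanders:** In the final pictures, the tape measure, masking tape, cover plates and pencil look unmoved. The hex key is outside that crop; the arm never went near it.

**One disagreement:** The final picture gives the tube about 0.02 rad off the yaw I assumed for the block. I put this down to my estimate of the block's yaw: its two edges gave 0.058 and 0.027 rad and I used 0.053, while a seated tube lies along the V. I did not check it separately.

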